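# Clamp a capacitor in the test fixture

### The job

Load the long blue capacitor from the rack into the clamp fixture for its test: lift the sprung bar by its red knob and turn it aside, lay the capacitor in the trough with its brass terminals towards the orange contact block, and slide it along until it has pushed the block fully home. Then bring the bar back across the capacitor and lower it gently between its two brass guide pins, so that its spring holds the capacitor down; let nothing be dropped or snapped onto the capacitor, and leave the black capacitor and the other things on the bench where they are.

Things in the scene. Friction and masses are not known exactly. Their poses are not given: they have to be found in the camera images.
- fixture: Clamp fixture, fixed but placed and turned (to +-0.3 rad) anew each time. Dark base plate 220 x 210 x 12 mm, origin under its centre, z up, y along the V trough to the orange contact block. A 50 mm barrel in the trough has its axis at x = 0, z = 55 mm. Fixed end plate at y = 93 to 103 mm, 80 mm high; post of the bar at x = 70 mm, 100 mm high.
- seat (a point): Where the centre of the blue can must finally be: on the trough axis at fixture x = 0, y = 0, z = 55 mm; axes as the fixture. The aluminium 90 degree V trough runs from y = -95 to +30 mm; its walls end 14 mm below the barrel axis and stay within 25 mm of its centre plane, so fingers holding the barrel across pass outside them.
- pivot (a point): Point on the vertical turning axis of the bar (the steel post), at fixture x = 70, y = 0, z = 80 mm; axes as the fixture.
- pins (a point): Point midway between the tops of the two upright brass guide pins, at fixture x = -80, y = 0, z = 95 mm; axes as the fixture. The pins are 10 mm thick with round tops and stand at y = +-15.5 mm.
- knob_mid (a point): Middle of the grip of the red knob on the bar: upright cylinder 22 mm in diameter, from 28 mm below this point (top of the bar) to 14 mm above it; 180 mm from the turning axis; at z = 118 mm when bar_lift is 0. Bar 195 x 16 x 10 mm, aluminium; a rubber pad under it, 4 mm thick, meets the barrel. Axes turn with the bar: x from knob to post, y across the bar.
- bar_lift (a joint): Height (m) of the clamp bar: 0 down (start, no barrel below), 0.045 the upper stop. Spring and weight push it down with about 8 N at 0 and 11 N at 0.045; let go, it snaps down. Above 0.017 the bar is clear of the guide pins. On the seated capacitor it rests at about 0.004.
- bar (a joint): Turn (rad) of the bar about its post. 0: straight across the trough, between the pins (start), knob towards fixture -x. Grows as the knob goes towards fixture -y (anticlockwise from above), to 1.8; from about 1.4 it is clear of the trough. Lifted, it can also go to -0.3. Light friction keeps it. Between the pins it has 2.5 mm of play each side; their round tops guide it if a few mm off.
- contact_block (a joint): Sliding of the orange contact block (m) along the trough, towards fixture +y: starts somewhere from 0 to 0.010, 0.024 is fully home at its hard stop. It has no spring; it slides with about 3 N of friction and stays where it is left.
- block_face (a point): Centre of the copper front face (44 x 44 mm) of the orange contact block, on the trough axis, moving with it; axes as the fixture. At joint 0 it is at fixture y = 36.5 mm, fully home at y = 60.5 mm.
- cap_blue_mid (a point): Centre of the blue capacitor's can: 50 mm in diameter, 105 mm long, about 0.3 kg (varies), axis along its y axis; two brass terminals stick out 8 mm at its +y end, a white ring marks the other. Starts lying in one of the two rack troughs with its centre 48 mm above the bench, its y axis within 0.6 rad of the fixture's.
- cap_blue_terminals (a point): Centre of the tips of the blue capacitor's terminals, on its axis, 60.5 mm from the centre of the can.
- cap_black_mid (a point): Centre of the black capacitor (50 mm in diameter, can 84 mm long), in the other rack trough, 100 mm beside the blue one. A bystander.
- rack: White plastic rack, fixed to the bench, 190 x 130 mm, origin under its centre. Two black V troughs 110 mm long along its y axis at x = -50 and +50 mm, barrel axes at z = 48 mm, walls as low and narrow as in the fixture. Which capacitor lies in which trough varies.
- screwdriver: Screwdriver, 180 mm, orange handle, lying on the bench between rack and fixture. Bystander.
Things that resemble listed ones, but are neither listed nor needed, are in the scene too. There is more than one size of the part that bears cap_blue_mid; the job needs the smallest.

How it is judged (in metres and radians):
On the way, in this order (a step that is already met when the one before it is completed fails the run):
1. the clamp bar is lifted out of its pins and turned well aside (at least about 60 degrees) (value of joint bar above 1.05 rad), for 0.2 s.
2. with the bar still aside, the blue capacitor lies in the trough, terminals towards the contact block, and has pushed the block home (x of cap_blue_mid in the frame of fixture between -0.004 and 0.004 m and z of cap_blue_mid in the frame of fixture between 0.051 and 0.059 m and y of cap_blue_mid in the frame of fixture between -0.0055 and 0.004 m and y of cap_blue_terminals in the frame of fixture above 0.04 m and value of joint contact_block above 0.021 m and value of joint bar above 1 rad), for 0.2 s.
At the end, for the whole second after the job is handed in: Blue capacitor in the trough (axis within 4 mm, centre within 5.5 mm of its seat), terminals towards the contact block, block within 3 mm of home; bar down between its pins (within 0.06 rad of straight across), resting on the capacitor (bar_lift 2 to 7.5 mm); all at rest (x of cap_blue_mid in the frame of fixture between -0.004 and 0.004 m and z of cap_blue_mid in the frame of fixture between 0.051 and 0.059 m and y of cap_blue_mid in the frame of fixture between -0.0055 and 0.004 m and y of cap_blue_terminals in the frame of fixture above 0.04 m and value of joint contact_block above 0.021 m and value of joint bar between -0.06 and 0.06 rad and value of joint bar_lift between 0.002 and 0.0075 m and velocity of joint bar_lift below 0.01 m/s and linear speed of cap_blue below 0.01 m/s); the robot touches nothing.
It fails at once if the bar snaps down or is knocked onto the blue capacitor (over 40 N between them, or the bar falling faster than 0.5 m/s while across the trough) (contact force between bar and cap_blue above 40 N or (velocity of joint bar_lift below -0.5 m/s and value of joint bar below 0.5 rad)).
It fails at once if the blue capacitor is dropped (falls faster than 0.5 m/s out of the fingers) (linear speed of cap_blue above 0.5 m/s and contact force between the fingers and cap_blue below 0.5 N).
It fails at once if the black capacitor is moved by more than 30 mm (distance of cap_black_mid from where it was at the start of the episode above 0.03 m).
It fails at once if another thing on the bench (screwdriver, pliers, hex keys, multimeter, connector, box capacitor) is moved by more than 30 mm (distance of any of screwdriver, pliers, hex_keys, multimeter, connector, film_cap from where it was at the start of the episode above 0.03 m).
It also fails if it takes over 72 s, if anything falls off the work surface, if the arm or the gripper's body presses on something with over 40 N, if the wrist force passes 120 N, or if a joint passes its speed limit or range.

### The arm

A 6-joint arm with a two-finger parallel gripper is mounted at the origin on the work surface. World frame = base frame: x ahead of the robot, y to its left, z up, the work surface at z = 0. Lengths are in mm, angles in degrees, forces in N, time in s.
With the tool pointing down it reaches from about 300 to 850 mm from the base axis. Payload 4.2 kg.
Tool frame: the origin (TCP) lies at the very end of the fingers, on their centre line; the grasp point (between the pads) lies 19 mm behind it; z points along the fingers, y is the line along which they close (so a half turn about z gives the same grasp; the last joint's range is limited). The gripper opens to 91 mm and grips with 3 to 60 N. Pads are 32 mm wide; open, the fingers measure 118 mm over their backs; the gripper's body (76 mm by 178 mm) begins 60 mm behind the grasp point.
Start: joints at [-75.688, 18.312, 89.639, -0, 72.044, -1.146], TCP at [153.262, -554.215, 213.976] pointing down, gripper open.
Joint ranges: [-177.97, 177.97], [-48.28, 115.42], [12.27, 149.76], [-77.06, 257.06], [2.81, 150.46], [-146.56, 146.56]. Speed limits (degrees/s): [147.25, 147.25, 180, 180, 180, 180].

### API

Orientations are given as [roll, pitch, yaw] about the fixed x, y, z axes, in that order (R = Rz(yaw) Ry(pitch) Rx(roll)).
In Python, from workcell import * gives the robot as it stands.
- The arm moves only by the tool move_arm, never from a script. Its argument "motion" is a list of rows, each a list of 3 entries, a list of its own where there are three numbers: the finger opening in mm, from 0 to 91.2, then the shift along the world's x, y, z in units of 25 mm (1.0 is 25 mm), then the turn, a rotation vector about the world's x, y, z in units of 4 degrees (1.0 is 4 degrees). In form: [[grip, [x, y, z], [ax, ay, az]], ...]. A call has 1 to 20 rows; each row shifts and turns the commanded pose from where the row before left it; what a row does not reach is not made up. A row lasts 1/12 s, in which the tool goes at most 41.7 mm and 7.16 degrees, less where a joint would pass 70% of its speed; a pose out of reach is approached as far as the arm can. A call with a number of a shift or a turn outside -1 to 1 is refused whole. A call with a gripper value outside its range is refused whole. The fingers move at their own pace and stop on an object; "grip_force" is the grip in N (left out, the last holds). Time passes only in rows, so rows that do not move let the fingers close. It gives the time, the measured TCP pose, the force, the opening and the grip force at its end, in the units of the state.
- state(): the state, without advancing time (a new reading comes with each control period).
- grab_frame(name): name is "scene" or "top"; returns the picture (480x640x3 uint8, blue, green, red); there is no depth.
- camera_info(name): a dict with "fx", "fy", "cx", "cy" (pixels), "rvec" (rotation vector, rad) and "tvec" (3), from world to camera coordinates, as OpenCV has them. Camera axes: x right, y down, z forward; pixel columns grow to the right and rows downward; lengths in mm; the calibration is good to about 2 mm. A picture is of the moment at which its call begins. camera_info takes no time and is no camera call.
- job_done(): hands the job in; it is judged then, once.
The state is a dict: "time_s": time; "qpos": joint angles; "qvel": joint speeds; "effort": joint torques, N m; "ee_pos": TCP position; "ee_rot": TCP orientation; "force": force on the tool from outside, world axes, zero at the start; "torque": the same for the moment, N m; "gripper_width": finger opening in mm; "gripper_force": force on a finger pad.
Only numpy, scipy, OpenCV 4.12 (cv2) and the standard library are available. Lean on these libraries where they do the work, as an engineer would, in place of code of your own. Each camera call takes 0.05 s, during which the arm holds its last target. There are 200 camera calls.

## Working session

There is one attempt and no reset: what is moved stays moved. The work goes in short steps, Python scripts to look and compute and a tool call to move; the robot and the scene stay as the last step left them, time stands still between calls to the robot, and variables do not carry over. Pictures are saved under pics/ and viewed, at most 10 in all, crops included, and the job is handed in when it is done.

Besides the shell and the picture viewer there is one more tool, called after "Request:" as name(argument=value, ...), one argument or row to a line, values as JSON. move_arm: Moves the arm, as the interface text tells. Shifts and turns lie within -1 to 1; 1 stands for 25 mm of shift or 4 degrees of turn. Its arguments: {"type":"object","properties":{"motion":{"type":"array","items":{"type":"array"}},"grip_force":{"type":"number"}},"required":["motion"]}

```bash
mkdir -p pics
cat > h.py <<'E'
from workcell import *
import numpy as np, cv2
def cam(n):
    c=camera_info(n);K=np.array([[c['fx'],0,c['cx']],[0,c['fy'],c['cy']],[0,0,1.]])
    R=cv2.Rodrigues(np.array(c['rvec'],float))[0];t=np.array(c['tvec'],float).ravel();return K,R,t
def px2w(n,u,v,z):
    K,R,t=cam(n);d=R.T@np.linalg.inv(K)@[u,v,1.];o=-R.T@t
    return o+d*(z-o[2])/d[2]
def w2px(n,p):
    K,R,t=cam(n);q=K@(R@np.asarray(p,float)+t);return q[:2]/q[2]
E
python3 - <<'E'
from h import *
for n in("scene","top"):
    cv2.imwrite(f"pics/{n}0.png",cv2.resize(grab_frame(n),(800,600),interpolation=cv2.INTER_CUBIC)); K,R,t=cam(n); print(n,K[0,0],-R.T@t,R[2])
s=state();print(s['ee_pos'],s['ee_rot'],s['time_s'])
E
```

```text
scene 617.0648530830333 [1001.95970904 -964.10837866  850.69626222] [-0.42812957  0.69068971 -0.58279739]
top 507.12890681266356 [ 335.15533941 -113.51011391 1051.31236263] [ 0.13482583  0.02918012 -0.99043956]
[ 153.15102799 -553.76633386  213.22460875] [-1.79910325e+02  4.55374020e-04  1.54606058e+01] 0.1
```

View pics/top0.png

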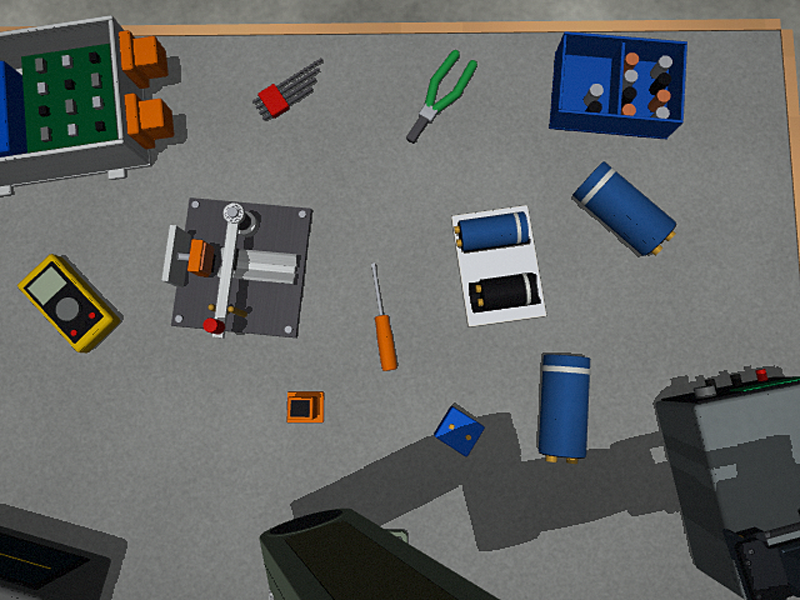

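View pics/scene0.png

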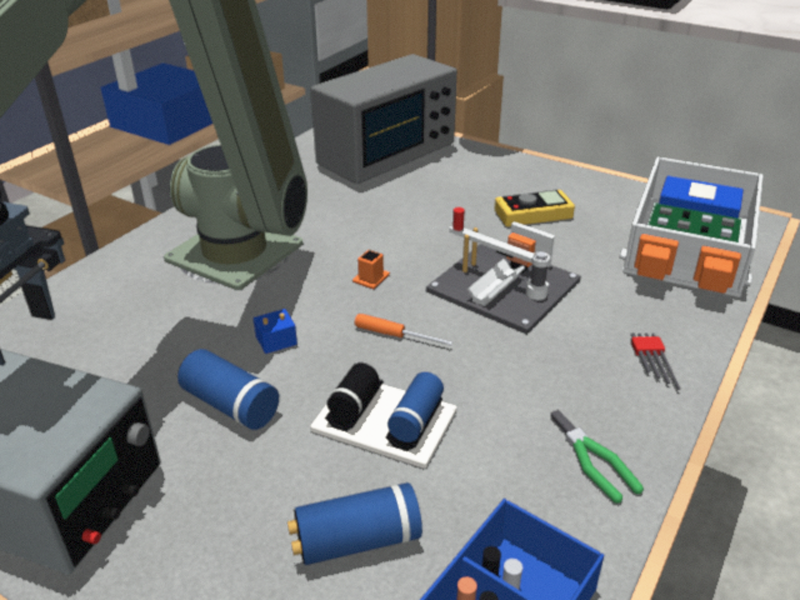

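Top picture (800x600): blue cans that could be the target are at (490,231) in the rack, the large loose ones at (625,208) and (565,405), and the blue box at (460,430). I choose the rack one (490,231), terminals left at (458,238). The fixture is at about (242,267), with the red knob at (213,325).

Run:
```python
from h import *
f=grab_frame("top")
a=cv2.resize(f[150:280,120:260],None,fx=5,fy=5,interpolation=cv2.INTER_CUBIC)[:600]
b=cv2.resize(f[155:270,350:450],None,fx=5,fy=5,interpolation=cv2.INTER_CUBIC)
cv2.imwrite("pics/fix.png",a);cv2.imwrite("pics/rack.png",b)
```

```text
(no output)
```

View pics/fix.png

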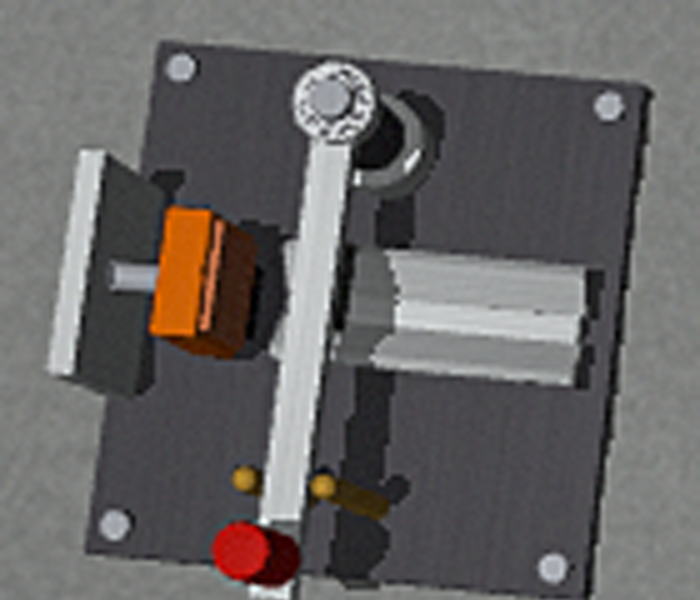

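View pics/rack.png

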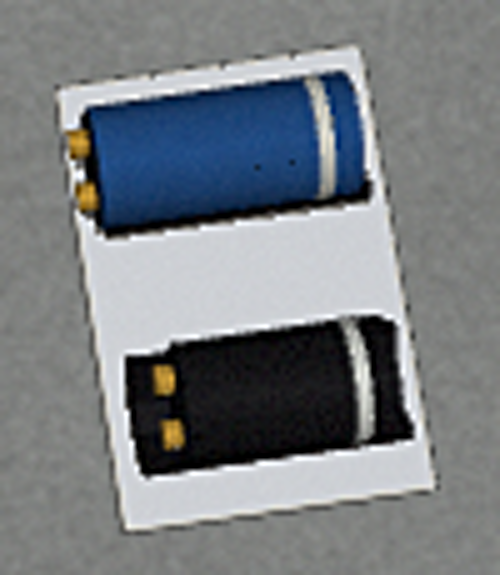

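The crops confirm the fixture: pin tops are at (245,478) and (323,486), the knob top at (241,551), and the screws are clear. The blue can in the rack lies with its terminals left at about (72,170). Next I fit the poses.

Run:
```python
from h import *
from scipy.optimize import least_squares
F=lambda u,v:(120+u/5,150+v/5); Rk=lambda u,v:(350+u/5,155+v/5)
def T(p,q): c,s=np.cos(p[2]),np.sin(p[2]); return np.array([p[0]+c*q[0]-s*q[1],p[1]+s*q[0]+c*q[1],q[2]])
obs=[((105,110,12),(160,42)),((105,-110,12),(648,88)),((-105,110,12),(88,553)),((0,0,0),None)]
# plate 220 x(along x) x 210 (y)
obs=[((110,105,12),(160,42)),((110,-105,12),(648,88)),((-110,105,12),(88,553)),((-80,15.5,92),(245,478)),((-80,-15.5,92),(323,486)),((-110,0,132),(241,551))]
f=lambda p:np.concatenate([w2px("top",T(p,q))-F(*o) for q,o in obs])
for a in(0,):
    r=least_squares(f,[500,150,-.1]);print("fix",r.x,np.degrees(r.x[2]));print(r.fun.reshape(-1,2).round(1).tolist())
p=r.x
for n,q in dict(knob=(-110,0,118),pivot=(70,0,80),seat=(0,0,55)).items(): print(n,T(p,q).round(1))
for u in (203,):  # copper face top edge z=77
    w=px2w("top",*F(212,270),77)-np.array([*p[:2],0]);print("face y",-np.sin(p[2])*w[0]+np.cos(p[2])*w[1])
cor=[(95,65),(95,-65),(-95,-65),(-95,65)];px=[(57,90),(357,45),(438,487),(127,530)]
for h in (5,10):
    g=lambda p:np.concatenate([w2px("top",T(p,(*c,h)))-Rk(*o) for c,o in zip(cor,px)])
    r=least_squares(g,[500,-150,.1]);print("rack",h,r.x,np.degrees(r.x[2]),r.fun.round(1))
    print(" trough+50",T(r.x,(50,0,48)))
img=grab_frame("top")[155:270,350:450].astype(int)
tgt=((img[...,0]-img[...,2]>35)&(np.arange(115)[:,None]<50)).astype(np.uint8)
tgt=cv2.morphologyEx(tgt,cv2.MORPH_CLOSE,np.ones((9,9)))
t=np.linspace(0,2*np.pi,40)
def mask(p):
    pts=[(25*np.cos(x),e,48+25*np.sin(x)) for e in(-52.5,52.5) for x in t]
    P=np.array([w2px("top",T(p,q)) for q in pts])-[350,155]
    m=np.zeros((115,100),np.uint8);cv2.fillConvexPoly(m,cv2.convexHull((P*16).round().astype(np.int32)),1,shift=4);return m
from scipy.optimize import minimize
r2=minimize(lambda p:float((mask((p[0],p[1],p[2]/100))!=tgt).sum()),[*T(r.x,(50,0,0))[:2],100*r.x[2]],method='Nelder-Mead',options=dict(initial_simplex=None))
x=r2.x;print("cap",x,np.degrees(x[2]/100),r2.fun,tgt.sum())
print("termtip", w2px("top",T((x[0],x[1],x[2]/100),(0,60.5,48)))-[350,155],"obs",72/5,170/5)
```

```text
fix [ 5.25057884e+02  1.72693552e+02 -9.57942281e-02] -5.488604971884728
[[0.2, -0.2], [-0.1, -0.4], [-0.7, -0.1], [0.1, 0.3], [0.4, 0.3], [0.1, 0.2]]
knob [415.6 183.2 118. ]
pivot [594.7 166.   80. ]
seat [525.1 172.7  55. ]
face y 45.56054101411133
rack 5 [ 5.29593328e+02 -2.56540572e+02  1.49496469e-01] 8.565516738352587 [-0.5 -0.2  0.5 -0.2  0.1 -0.1 -0.2  0.5]
 trough+50 [ 579.03563769 -249.09355974   48.        ]
rack 10 [ 5.28689062e+02 -2.55852551e+02  1.49457714e-01] 8.563296250049843 [-0.6 -0.4  0.6 -0.5  0.3  0.1 -0.3  0.7]
 trough+50 [ 578.13166028 -248.40745537   48.        ]Traceback (most recent call last):
  File "<stdin>", line 29, in <module>
    res = _minimize_neldermead(fun, x0, args, callback, bounds=bounds,
                               **options)
    fxc = func(xc)
    fx = function(np.copy(x), *(wrapper_args + args))
  File "<stdin>", line 29, in <lambda>
  File "<stdin>", line 26, in mask
  File "h.py", line 10, in w2px
    K,R,t=cam(n);q=K@(R@np.asarray(p,float)+t);return q[:2]/q[2]
          ~~~^^^
  File "h.py", line 4, in cam
    c=camera_info(n);K=np.array([[c['fx'],0,c['cx']],[0,c['fy'],c['cy']],[0,0,1.]])
ValueError: time passes only in moves, steps and waits
```

Run:
```python
s=open('h.py').read().replace("def cam(n)","import functools\n@functools.cache\ndef cam(n)");open('h.py','w').write(s)
from h import *
th=0.1495;ax=np.array([-np.sin(th),np.cos(th)])
tip=px2w("top",350+72/5,155+34,48);print("tip",tip,"cap mid from tip",tip[:2]-60.5*ax)
# ends of can: upper edge at z~73 top line
for u,v in((92,165),(362,130)): print(px2w("top",350+u/5,155+v/5,60))
print(state()['time_s'])
```

```text
tip [ 568.77333293 -182.2226928    48.        ] cap mid from tip [ 577.78442849 -242.04785604]
[ 568.01453476 -189.36989041   60.        ]
[ 582.2252792  -296.72425927   60.        ]
0.2
```

Request:
move_arm(
  motion=[
    [60,[0.8,0.9,0.4],[0,0,-0.3]],
    [60,[0.8,1,0.4],[0,0,-0.3]],
    [60,[0.8,1,0.4],[0,0,-0.3]],
    [60,[0.8,1,0.4],[0,0,-0.3]],
    [60,[0.8,1,0.4],[0,0,-0.3]],
    [60,[0.8,1,0],[0,0,-0.3]],
    [60,[0.8,1,0],[0,0,-0.3]],
    [60,[0.8,1,0],[0,0,-0.3]],
    [60,[0.8,1,0],[0,0,-0.3]],
    [60,[0.8,1,0],[0,0,-0.3]],
    [60,[0.8,1,0],[0,0,-0.3]],
    [60,[0.8,1,0],[0,0,-0.3]],
    [60,[0.8,1,0],[0,0,-0.3]],
    [60,[0,1,0],[0,0,-0.3]],
    [60,[0,1,0],[0,0,-0.3]],
    [60,[0,1,0],[0,0,-0.3]],
    [60,[0,1,0],[0,0,-0.3]],
    [60,[0,1,0],[0,0,-0.14]],
    [60,[0,1,0],[0,0,0]],
    [60,[0,1,0],[0,0,0]],
  ],
)

```text
time_s: 1.87
ee_pos: [412.9, -55.5, 263.9]
ee_rot: [180.0, 0.0, -5.5]
force: [0.4, -0.4, 0.4]
gripper_width: 60.4
gripper_force: 0.0
```

Request:
move_arm(
  motion=[
    [60,[0.1,1,0],[0,0,0]],
    [60,[0,1,0],[0,0,0]],
    [60,[0,1,0],[0,0,0]],
    [60,[0,1,0],[0,0,0]],
    [60,[0,1,0],[0,0,0]],
    [60,[0,1,-0.4],[0,0,0]],
    [60,[0,1,-0.6],[0,0,0]],
    [60,[0,1,-0.6],[0,0,0]],
    [60,[0,1,-0.6],[0,0,0]],
    [60,[0,0.6,-0.6],[0,0,0]],
    [60,[0,0,-0.6],[0,0,0]],
    [60,[0,0,-0.5],[0,0,0]],
    [60,[0,0,0],[0,0,0]],
  ],
)

```text
time_s: 2.95
ee_pos: [413.8, 182.9, 164.0]
ee_rot: [179.8, 0.3, -5.4]
force: [-1.3, -0.7, -0.6]
gripper_width: 59.8
gripper_force: 0.0
```

Run:
```python
from h import *
f=grab_frame("scene");u,v=w2px("scene",(415,183,120)).astype(int)
cv2.imwrite("pics/s1.png",cv2.resize(f[max(v-75,0):v+75,u-80:u+120],None,fx=4,fy=4,interpolation=cv2.INTER_CUBIC)); print(u,v,state()['ee_pos'])
```

```text
364 172 [414.78207658 183.05455041 165.44801798]
```

View pics/s1.png

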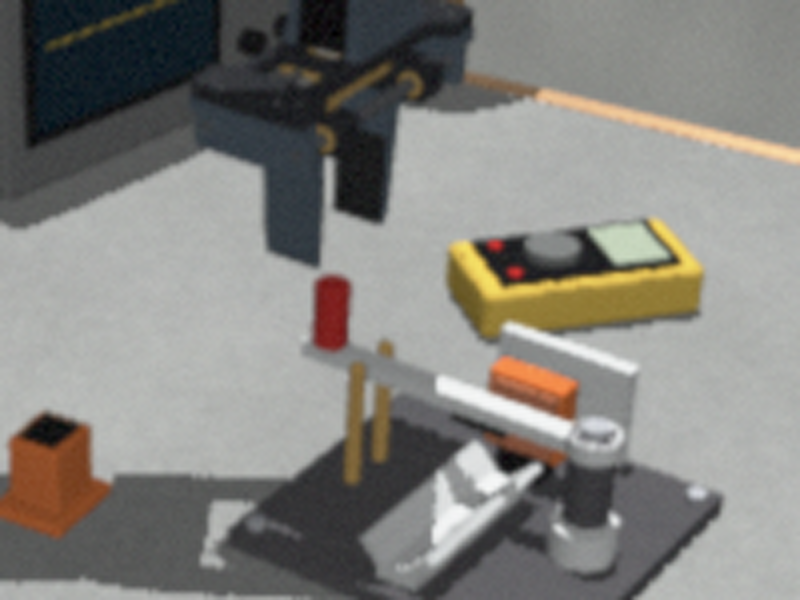

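The fingers are centred above the red knob (330,310 in the crop). I descend and grip.

Request:
move_arm(
  motion=[
    [60,[0,0,-0.6],[0,0,0]],
    [60,[0,0,-0.6],[0,0,0]],
    [60,[0,0,-0.6],[0,0,0]],
    [60,[0,0,-0.5],[0,0,0]],
    [60,[0,0,-0.28],[0,0,0]],
    [60,[0,0,0],[0,0,0]],
    [10,[0,0,0],[0,0,0]],
    [10,[0,0,0],[0,0,0]],
    [10,[0,0,0],[0,0,0]],
    [10,[0,0,0],[0,0,0]],
    [10,[0,0,0],[0,0,0]],
    [10,[0,0,0],[0,0,0]],
    [10,[0,0,0],[0,0,0]],
  ],
  grip_force=40,
)

```text
time_s: 4.08
ee_pos: [416.1, 184.3, 102.4]
ee_rot: [-179.9, -0.0, -5.6]
force: [-0.5, 5.0, 1.0]
gripper_width: 20.9
gripper_force: 40.0
```

Request:
move_arm(
  motion=[
    [10,[0,0,0.2],[0,0,0]],
    [10,[0,0,0.2],[0,0,0]],
    [10,[0,0,0.2],[0,0,0]],
    [10,[0,0,0.2],[0,0,0]],
    [10,[0,0,0.2],[0,0,0]],
    [10,[0,0,0.2],[0,0,0]],
    [10,[0,0,0.2],[0,0,0]],
    [10,[0,0,0],[0,0,0]],
  ],
)

```text
time_s: 4.75
ee_pos: [416.5, 183.1, 137.2]
ee_rot: [180.0, -0.1, -5.5]
force: [6.3, -0.1, -10.9]
gripper_width: 21.4
gripper_force: 40.0
```

Run:
```python
import numpy as np
# arc: commanded relative to pivot, bar 0 -> 85deg, 5 deg/row
piv=np.array([594.7,166.0]);k0=np.array([415.6,183.2])
s=5.0;prev=k0
for i in range(1,18):
    a=np.radians(s*i);c,n=np.cos(a),np.sin(a);p=piv+np.array([[c,-n],[n,c]])@(k0-piv)
    print(((p-prev)/25).round(2).tolist(),end=' ');prev=p
print(prev)
```

```text
[-0.03, -0.63] [0.02, -0.63] [0.08, -0.62] [0.13, -0.61] [0.18, -0.6] [0.24, -0.58] [0.29, -0.56] [0.33, -0.53] [0.38, -0.5] [0.42, -0.47] [0.46, -0.43] [0.49, -0.39] [0.53, -0.34] [0.55, -0.29] [0.58, -0.25] [0.6, -0.19] [0.61, -0.14] [561.95585767 -10.91939165]
```

Run:
```python
import numpy as np
piv=np.array([594.7,166.0]);k0=np.array([415.6,183.2]);prev=k0
for i in range(1,24):
    a=np.radians(4*i);c,n=np.cos(a),np.sin(a);p=piv+np.array([[c,-n],[n,c]])@(k0-piv)
    print(((p-prev)/25).round(2).tolist(),end=' ');prev=p
print(prev)
```

```text
[-0.03, -0.5] [0.0, -0.5] [0.04, -0.5] [0.07, -0.5] [0.11, -0.49] [0.14, -0.48] [0.18, -0.47] [0.21, -0.46] [0.24, -0.44] [0.27, -0.42] [0.3, -0.4] [0.33, -0.38] [0.35, -0.36] [0.38, -0.33] [0.4, -0.31] [0.42, -0.28] [0.44, -0.25] [0.45, -0.22] [0.47, -0.18] [0.48, -0.15] [0.49, -0.12] [0.5, -0.08] [0.5, -0.05] [583.76097763 -13.59116846]
```

Request:
move_arm(
  motion=[
    [10,[-0.03,-0.5,0],[0,0,1]],
    [10,[0,-0.5,0],[0,0,1]],
    [10,[0.04,-0.5,0],[0,0,1]],
    [10,[0.07,-0.5,0],[0,0,1]],
    [10,[0.11,-0.49,0],[0,0,1]],
    [10,[0.14,-0.48,0],[0,0,1]],
    [10,[0.18,-0.47,0],[0,0,1]],
    [10,[0.21,-0.46,0],[0,0,1]],
    [10,[0.24,-0.44,0],[0,0,1]],
    [10,[0.27,-0.42,0],[0,0,1]],
    [10,[0.3,-0.4,0],[0,0,1]],
    [10,[0.33,-0.38,0],[0,0,1]],
    [10,[0.35,-0.36,0],[0,0,1]],
    [10,[0.38,-0.33,0],[0,0,1]],
    [10,[0.4,-0.31,0],[0,0,1]],
    [10,[0.42,-0.28,0],[0,0,1]],
    [10,[0.44,-0.25,0],[0,0,1]],
    [10,[0.45,-0.22,0],[0,0,1]],
    [10,[0.47,-0.18,0],[0,0,1]],
    [10,[0.48,-0.15,0],[0,0,1]],
  ],
)

```text
time_s: 6.42
ee_pos: [548.3, -3.3, 136.1]
ee_rot: [-179.9, -0.5, 74.5]
force: [4.7, 13.1, -9.9]
gripper_width: 21.0
gripper_force: 40.0
```

Request:
move_arm(
  motion=[
    [10,[0.48,-0.05,0],[0,0,1]],
    [10,[0.5,-0.06,0],[0,0,1]],
    [10,[0.5,-0.04,0],[0,0,1]],
    [10,[0.5,0,0],[0,0,1]],
    [10,[0,0,-0.2],[0,0,0]],
    [10,[0,0,-0.25],[0,0,0]],
    [10,[0,0,-0.25],[0,0,0]],
    [10,[0,0,-0.25],[0,0,0]],
    [10,[0,0,-0.2],[0,0,0]],
    [10,[0,0,-0.2],[0,0,0]],
    [10,[0,0,0],[0,0,0]],
    [60,[0,0,0],[0,0,0]],
    [60,[0,0,0],[0,0,0]],
    [60,[0,0,0],[0,0,0]],
    [60,[0,0,0],[0,0,0]],
  ],
  grip_force=40,
)

```text
time_s: 7.67
ee_pos: [596.6, -11.4, 103.9]
ee_rot: [180.0, 0.0, 90.5]
force: [0.5, 0.6, 0.3]
gripper_width: 44.7
gripper_force: 0.0
```

Request:
move_arm(
  motion=[
    [60,[0,0,0.5],[0,0,0]],
    [60,[0,0,0.8],[0,0,0]],
    [60,[0,0,1],[0,0,0]],
    [76,[0,-0.4,1],[0,0,0.2]],
    [76,[-0.08,-1,0.7],[0,0,0.3]],
    [76,[-0.1,-1,0],[0,0,0.3]],
    [76,[-0.1,-1,0],[0,0,0.3]],
    [76,[-0.1,-1,0],[0,0,0.3]],
    [76,[-0.1,-1,0],[0,0,0.3]],
    [76,[-0.1,-1,0],[0,0,0.3]],
    [76,[-0.1,-1,0],[0,0,0]],
    [76,[-0.08,-1,0],[0,0,0]],
    [76,[0,-0.84,-0.5],[0,0,0]],
    [76,[0,0,-1],[0,0,0]],
    [76,[0,0,-1],[0,0,0]],
    [76,[0,0,-0.8],[0,0,0]],
    [76,[0,0,0],[0,0,0]],
  ],
)

```text
time_s: 9.08
ee_pos: [574.5, -241.3, 116.6]
ee_rot: [-179.6, -0.3, 98.5]
force: [-1.0, 0.7, -0.4]
gripper_width: 75.8
gripper_force: 0.0
```

Run:
```python
from h import *
f=grab_frame("scene");u,v=w2px("scene",(578,-242,90)).astype(int)
a=cv2.resize(f[v-80:v+60,u-90:u+90],None,fx=3,fy=3,interpolation=cv2.INTER_CUBIC)
f=grab_frame("top")[130:280,100:260]
b=cv2.resize(f,None,fx=2.8,fy=2.8,interpolation=cv2.INTER_CUBIC)[:420]
w=np.zeros((420,800,3),np.uint8);w[:, :400]=a[:,60:460];w[:,400:]=b[:,:400]
cv2.imwrite("pics/s2.png",w); print(u,v,state()['ee_pos'],state()['ee_rot'])
```

```text
331 309 [ 577.31302027 -242.11732087  120.90665861] [-1.79960296e+02 -1.15097207e-02  9.84981790e+01]
```

View pics/s2.png

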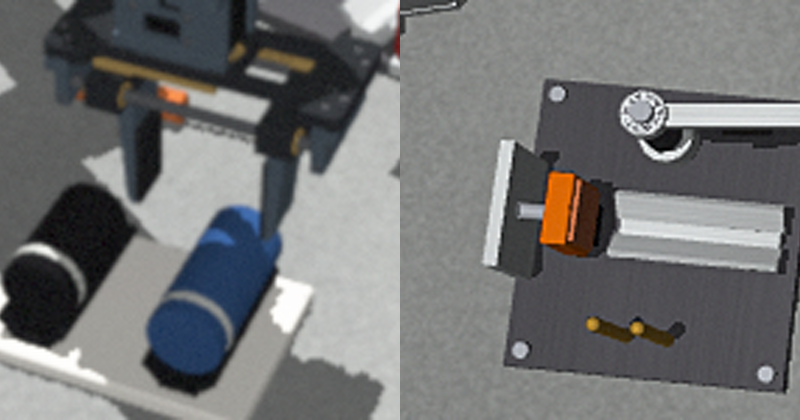

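The fingers straddle the blue can at about (215,290), with the black one clear. The bar is well aside at right (640–800,115). I descend and grip.

Request:
move_arm(
  motion=[
    [76,[0,0,-0.6],[0,0,0]],
    [76,[0,0,-0.8],[0,0,0]],
    [76,[0,0,-0.8],[0,0,0]],
    [76,[0,0,-0.6],[0,0,0]],
    [76,[0,0,-0.5],[0,0,0]],
    [76,[0,0,-0.3],[0,0,0]],
    [76,[0,0,0],[0,0,0]],
    [45,[0,0,0],[0,0,0]],
    [45,[0,0,0],[0,0,0]],
    [45,[0,0,0],[0,0,0]],
    [45,[0,0,0],[0,0,0]],
    [45,[0,0,0],[0,0,0]],
    [45,[0,0,0],[0,0,0]],
  ],
  grip_force=30,
)

```text
time_s: 10.27
ee_pos: [578.5, -242.2, 31.7]
ee_rot: [179.9, 0.1, 98.5]
force: [2.0, 0.8, 3.1]
gripper_width: 49.7
gripper_force: 30.0
```

Request:
move_arm(
  motion=[
    [45,[0,0,0.3],[0,0,0]],
    [45,[0,0,0.6],[0,0,0]],
    [45,[0,0,0.8],[0,0,0]],
    [45,[0,0,1],[0,0,0]],
    [45,[0,0,1],[0,0,0]],
    [45,[0,0,1],[0,0,0]],
    [45,[-0.1,0.5,0.8],[0,0,-0.2]],
    [45,[-0.2,0.8,0],[0,0,-0.3]],
    [45,[-0.2,1,0],[0,0,-0.3]],
    [45,[-0.2,1,0],[0,0,-0.3]],
    [45,[-0.2,1,0],[0,0,-0.3]],
    [45,[-0.2,1,0],[0,0,-0.3]],
    [45,[-0.2,1,0],[0,0,-0.3]],
    [45,[-0.2,1,0],[0,0,-0.3]],
    [45,[-0.2,1,0],[0,0,-0.3]],
    [45,[-0.2,1,0],[0,0,-0.3]],
    [45,[-0.2,1,0],[0,0,-0.3]],
    [45,[-0.13,1,0],[0,0,-0.3]],
    [45,[0,1,0],[0,0,0]],
    [45,[0,1,0],[0,0,0]],
  ],
)

```text
time_s: 11.93
ee_pos: [520.5, 91.4, 168.1]
ee_rot: [-179.9, 0.0, 84.5]
force: [0.8, -0.7, -1.9]
gripper_width: 49.7
gripper_force: 30.0
```

Request:
move_arm(
  motion=[
    [45,[0,1,0],[0,0,0]],
    [45,[0,1,-0.4],[0,0,0]],
    [45,[0,0.8,-0.7],[0,0,0]],
    [45,[0,0.5,-0.8],[0,0,0]],
    [45,[0,0,-0.8],[0,0,0]],
    [45,[0,0,-0.7],[0,0,0]],
    [45,[0,0,-0.6],[0,0,0]],
    [45,[0,0,-0.2],[0,0,0]],
    [45,[0,0,0],[0,0,0]],
    [45,[0,0,0],[0,0,0]],
  ],
)

```text
time_s: 12.77
ee_pos: [521.6, 173.0, 63.4]
ee_rot: [-180.0, 0.0, 84.5]
force: [0.2, 0.1, -1.7]
gripper_width: 49.4
gripper_force: 30.0
```

Run:
```python
from h import *
f=grab_frame("scene");u,v=w2px("scene",(525,150,80)).astype(int)
a=cv2.resize(f[v-60:v+60,u-75:u+75],None,fx=5,fy=5,interpolation=cv2.INTER_CUBIC)
cv2.imwrite("pics/s3.png",a); s=state();print(u,v,s['ee_pos'],s['ee_rot'],s['force'])
```

```text
399 206 [521.87132589 173.10429658  63.6529107 ] [ 1.79983822e+02 -2.22128520e-02  8.44779591e+01] [ 0.096513   -0.49284548 -1.88343335]
```

View pics/s3.png

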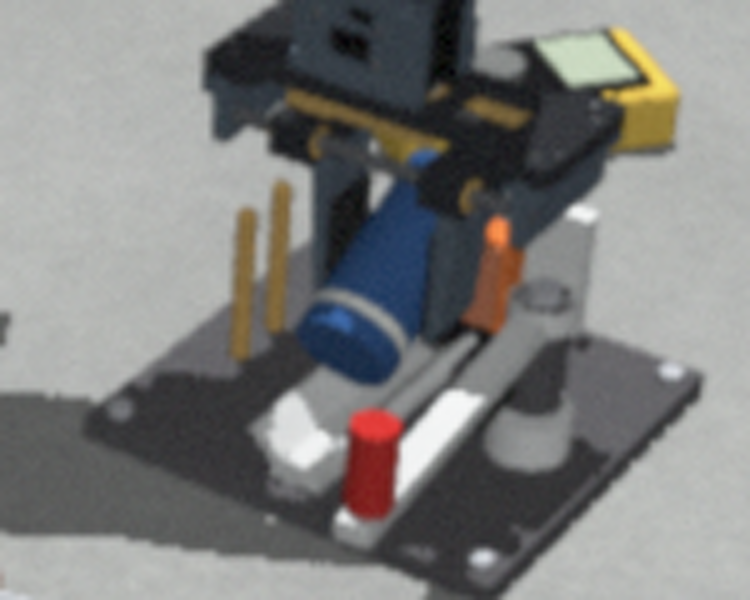

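The can hangs in line with the trough, but about 26 mm too far towards the block, over its top edge. I raise it a little, back off, then lower.

Request:
move_arm(
  motion=[
    [45,[0,0,0.3],[0,0,0]],
    [45,[0.03,-0.5,0],[0,0,0]],
    [45,[0,-0.54,0],[0,0,0]],
    [45,[0,0,-0.3],[0,0,0]],
    [45,[0,0,-0.3],[0,0,0]],
    [45,[0,0,-0.3],[0,0,0]],
    [45,[0,0,-0.15],[0,0,0]],
    [45,[0,0,-0.1],[0,0,0]],
    [45,[0,0,-0.1],[0,0,0]],
    [45,[0,0,0],[0,0,0]],
  ],
)

```text
time_s: 13.65
ee_pos: [524.5, 150.0, 41.0]
ee_rot: [179.8, -0.3, 84.4]
force: [-0.7, 8.8, 9.0]
gripper_width: 49.6
gripper_force: 30.0
```

Run:
```python
from h import *
s=state();print(s['ee_pos'],s['ee_rot'],s['force'],s['torque'])
f=grab_frame("top");u,v=w2px("top",(515,150,80)).astype(int)
a=f[v-65:v+65,u-85:u+65]
g=grab_frame("scene");u,v=w2px("scene",(525,150,80)).astype(int)
b=g[v-65:v+65,u-75:u+75]
cv2.imwrite("pics/s4.png",cv2.resize(np.hstack([a,b]),None,fx=2.66,fy=4,interpolation=cv2.INTER_CUBIC));s=state();print(s['ee_pos'],s['force'])
```

```text
[524.46336322 149.98006046  40.97870561] [179.75324968  -0.33962075  84.38625027] [-0.69639922  8.81970273  8.97918797] [ 1.18002346  0.10774089 -0.04464735]
[524.42774272 149.89852859  41.04209691] [-1.00366068  9.60073145  8.86252492]
```

View pics/s4.png

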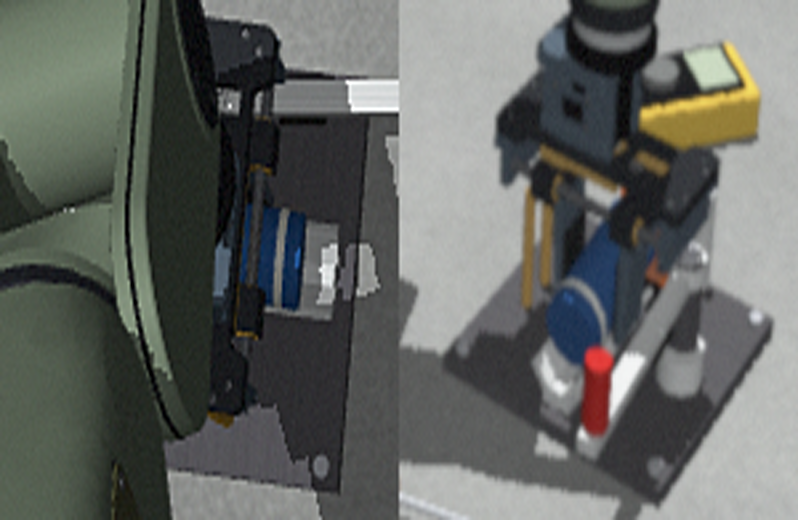

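The can lies in the trough with its white ring to the rear, though the wrist is slightly loaded. I open the fingers a little so it settles into the V, then grip again.

Request:
move_arm(
  motion=[
    [54,[0,0,0],[0,0,0]],
    [54,[0,0,0],[0,0,0]],
    [54,[0,0,0],[0,0,0]],
    [54,[0,0,0],[0,0,0]],
  ],
)

```text
time_s: 14.08
ee_pos: [522.1, 146.7, 38.9]
ee_rot: [-179.9, 0.0, 84.5]
force: [0.0, 0.2, -1.0]
gripper_width: 54.2
gripper_force: 0.0
```

Request:
move_arm(
  motion=[
    [45,[0,0,0],[0,0,0]],
    [45,[0,0,0],[0,0,0]],
    [45,[0,0,0],[0,0,0]],
    [45,[0,0,0],[0,0,0]],
  ],
)

```text
time_s: 14.42
ee_pos: [523.3, 146.9, 39.5]
ee_rot: [179.9, -0.0, 84.5]
force: [3.6, -0.8, -1.1]
gripper_width: 49.3
gripper_force: 30.0
```

Request:
move_arm(
  motion=[
    [45,[0.06,0.1,0],[0,0,0]],
    [45,[0.01,0.12,0],[0,0,0]],
    [45,[0.01,0.12,0],[0,0,0]],
    [45,[0.01,0.12,0],[0,0,0]],
    [45,[0.01,0.12,0],[0,0,0]],
    [45,[0.01,0.12,0],[0,0,0]],
    [45,[0.01,0.12,0],[0,0,0]],
    [45,[0.01,0.06,0],[0,0,0]],
    [45,[0,0,0],[0,0,0]],
  ],
)

```text
time_s: 15.17
ee_pos: [525.2, 165.8, 39.3]
ee_rot: [-179.9, 0.4, 84.6]
force: [1.8, -16.1, 1.3]
gripper_width: 49.7
gripper_force: 30.0
```

Request:
move_arm(
  motion=[
    [45,[0,0.08,0],[0,0,0]],
    [45,[0.01,0.08,0],[0,0,0]],
    [45,[0,0,0],[0,0,0]],
    [45,[0,0,0],[0,0,0]],
  ],
)

```text
time_s: 15.5
ee_pos: [525.2, 166.3, 39.3]
ee_rot: [-179.9, 0.7, 84.8]
force: [3.4, -27.5, 2.9]
gripper_width: 49.6
gripper_force: 30.0
```

Request:
move_arm(
  motion=[
    [45,[0,-0.1,0],[0,0,0]],
    [56,[0,0,0],[0,0,0]],
    [64,[0,0,0],[0,0,0]],
    [72,[0,0,0],[0,0,0]],
    [72,[0,0,0.4],[0,0,0]],
    [72,[0,0,0.8],[0,0,0]],
    [72,[0,0,1],[0,0,0]],
    [60,[0,-0.5,1],[0,0,0]],
    [60,[0.2,-1,1],[0,0,0.3]],
    [60,[0.3,-1,0.6],[0,0,0.3]],
    [60,[0.4,-1,0],[0,0,0.3]],
    [60,[0.4,-1,0],[0,0,0.3]],
    [60,[0.4,-1,0],[0,0,0.3]],
    [60,[0.4,-1,0],[0,0,0]],
    [60,[0.4,-0.8,0],[0,0,0]],
    [60,[0,0,0],[0,0,0]],
  ],
)

```text
time_s: 16.83
ee_pos: [590.4, -14.6, 160.3]
ee_rot: [179.9, 0.1, 90.4]
force: [0.4, 0.4, -0.0]
gripper_width: 60.4
gripper_force: 0.0
```

Run:
```python
from h import *
f=grab_frame("top");u,v=w2px("top",(525,160,60)).astype(int)
a=f[v-60:v+60,u-75:u+85]
cv2.imwrite("pics/s5.png",cv2.resize(a,None,fx=5,fy=5,interpolation=cv2.INTER_CUBIC));s=state();print(u-75,v-60,s['ee_pos'],s['force'],s['ee_rot'])
```

```text
118 149 [589.24929022 -12.70933321 160.04899759] [-0.20802426  0.999198   -0.60570141] [ 1.79944028e+02 -3.49036611e-02  9.03740425e+01]
```

View pics/s5.png

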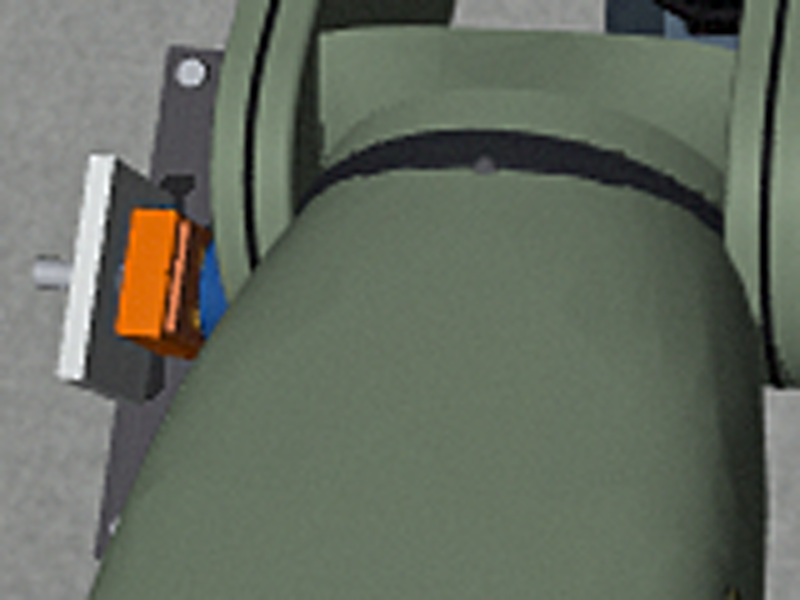

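The copper face's top edge has moved from about (162,205) to (154,204) in frame pixels, about 15 mm, so the block is home. Next I grip the knob again.

Request:
move_arm(
  motion=[
    [60,[0.27,0.03,-0.3],[0,0,0]],
    [60,[0,0,-0.6],[0,0,0]],
    [60,[0,0,-0.6],[0,0,0]],
    [60,[0,0,-0.5],[0,0,0]],
    [60,[0,0,-0.25],[0,0,0]],
    [60,[0,0,0],[0,0,0]],
    [10,[0,0,0],[0,0,0]],
    [10,[0,0,0],[0,0,0]],
    [10,[0,0,0],[0,0,0]],
    [10,[0,0,0],[0,0,0]],
    [10,[0,0,0],[0,0,0]],
    [10,[0,0,0],[0,0,0]],
    [10,[0,0,0],[0,0,0]],
  ],
  grip_force=40,
)

```text
time_s: 17.97
ee_pos: [595.4, -11.3, 103.5]
ee_rot: [180.0, 0.0, 90.5]
force: [1.4, -1.0, 1.2]
gripper_width: 21.6
gripper_force: 40.0
```

Request:
move_arm(
  motion=[
    [10,[0,0,0.2],[0,0,0]],
    [10,[0,0,0.2],[0,0,0]],
    [10,[0,0,0.2],[0,0,0]],
    [10,[0,0,0.2],[0,0,0]],
    [10,[0,0,0.2],[0,0,0]],
    [10,[0,0,0.2],[0,0,0]],
    [10,[0,0,0.2],[0,0,0]],
    [10,[0,0,0],[0,0,0]],
  ],
)

```text
time_s: 18.63
ee_pos: [595.4, -10.8, 139.1]
ee_rot: [180.0, -0.0, 90.5]
force: [0.5, 4.6, -10.3]
gripper_width: 21.3
gripper_force: 40.0
```

Run:
```python
import numpy as np
piv=np.array([594.7,166.0]);A=np.array([595.6,-11.5])-piv;B=np.array([416,183.6])-piv
a0=np.arctan2(A[1],A[0])%(2*np.pi);a1=np.arctan2(B[1],B[0])
prev=A;N=24;print(np.degrees([a0,a1]))
for i in range(1,N+1):
    t=i/N;a=a0+(a1-a0)*t;r=np.hypot(*A)*(1-t)+np.hypot(*B)*t
    p=r*np.array([np.cos(a),np.sin(a)]);q=((p-prev)/25).round(2);prev=prev+q*25;print(q.tolist(),end=' ')
```

```text
[270.29051132 174.37513139]
[-0.5, 0.01] [-0.49, 0.05] [-0.49, 0.08] [-0.48, 0.11] [-0.47, 0.15] [-0.47, 0.18] [-0.45, 0.21] [-0.43, 0.24] [-0.41, 0.28] [-0.4, 0.3] [-0.37, 0.33] [-0.36, 0.35] [-0.32, 0.38] [-0.3, 0.4] [-0.27, 0.42] [-0.24, 0.43] [-0.21, 0.46] [-0.17, 0.46] [-0.15, 0.48] [-0.11, 0.49] [-0.07, 0.49] [-0.05, 0.5] [-0.0, 0.5] [0.03, 0.5]
```

Request:
move_arm(
  motion=[
    [10,[-0.5,0.01,0],[0,0,-1]],
    [10,[-0.49,0.05,0],[0,0,-1]],
    [10,[-0.49,0.08,0],[0,0,-1]],
    [10,[-0.48,0.11,0],[0,0,-1]],
    [10,[-0.47,0.15,0],[0,0,-1]],
    [10,[-0.47,0.18,0],[0,0,-1]],
    [10,[-0.45,0.21,0],[0,0,-1]],
    [10,[-0.43,0.24,0],[0,0,-1]],
    [10,[-0.41,0.28,0],[0,0,-1]],
    [10,[-0.4,0.3,0],[0,0,-1]],
    [10,[-0.37,0.33,0],[0,0,-1]],
    [10,[-0.36,0.35,0],[0,0,-1]],
    [10,[-0.32,0.38,0],[0,0,-1]],
    [10,[-0.3,0.4,0],[0,0,-1]],
    [10,[-0.27,0.42,0],[0,0,-1]],
    [10,[-0.24,0.43,0],[0,0,-1]],
    [10,[-0.21,0.46,0],[0,0,-1]],
    [10,[-0.17,0.46,0],[0,0,-1]],
    [10,[-0.15,0.48,0],[0,0,-1]],
    [10,[-0.11,0.49,0],[0,0,-1]],
  ],
)

```text
time_s: 20.3
ee_pos: [418.3, 134.1, 138.7]
ee_rot: [179.9, -0.1, 10.4]
force: [1.0, 2.4, -10.6]
gripper_width: 21.5
gripper_force: 40.0
```

Request:
move_arm(
  motion=[
    [10,[-0.07,0.49,0],[0,0,-1]],
    [10,[-0.05,0.5,0],[0,0,-1]],
    [10,[0,0.5,0],[0,0,-1]],
    [10,[0.03,0.5,0],[0,0,-1]],
    [10,[0,0,0],[0,0,0]],
    [10,[0,0,0],[0,0,0]],
    [10,[0,0,0],[0,0,0]],
  ],
)

```text
time_s: 20.88
ee_pos: [415.2, 183.3, 138.1]
ee_rot: [179.9, 0.1, -5.4]
force: [-1.7, 3.3, -9.8]
gripper_width: 21.2
gripper_force: 40.0
```

Request:
move_arm(
  motion=[
    [10,[0,0,-0.1],[0,0,0]],
    [10,[0,0,-0.1],[0,0,0]],
    [10,[0,0,-0.1],[0,0,0]],
    [10,[0,0,-0.1],[0,0,0]],
    [10,[0,0,-0.1],[0,0,0]],
    [10,[0,0,-0.1],[0,0,0]],
    [10,[0,0,-0.1],[0,0,0]],
    [10,[0,0,-0.1],[0,0,0]],
    [10,[0,0,0],[0,0,0]],
    [10,[0,0,0],[0,0,0]],
  ],
)

```text
time_s: 21.72
ee_pos: [415.3, 183.6, 117.9]
ee_rot: [180.0, 0.1, -5.5]
force: [-5.1, 2.7, -8.8]
gripper_width: 20.9
gripper_force: 40.0
```

Request:
move_arm(
  motion=[
    [10,[0,0,-0.08],[0,0,0]],
    [10,[0,0,-0.08],[0,0,0]],
    [10,[0,0,-0.08],[0,0,0]],
    [10,[0,0,-0.08],[0,0,0]],
    [10,[0,0,-0.08],[0,0,0]],
    [10,[0,0,0],[0,0,0]],
    [10,[0,0,0],[0,0,0]],
  ],
)

```text
time_s: 22.3
ee_pos: [415.3, 184.3, 108.5]
ee_rot: [-179.9, 0.1, -5.5]
force: [-5.9, 4.7, -6.3]
gripper_width: 21.6
gripper_force: 40.0
```

Request:
move_arm(
  motion=[
    [10,[0,0.02,-0.04],[0,0,0]],
    [10,[0.02,0.02,-0.04],[0,0,0]],
    [10,[0,0,-0.04],[0,0,0]],
    [10,[0,0,0],[0,0,0]],
    [10,[0,0,0],[0,0,0]],
  ],
)

```text
time_s: 22.72
ee_pos: [415.1, 184.7, 107.9]
ee_rot: [180.0, 0.1, -5.5]
force: [-14.2, -0.0, 15.1]
gripper_width: 21.4
gripper_force: 40.0
```

It rests on the can: the vertical force has changed sign. I ease off and release.

Request:
move_arm(
  motion=[
    [10,[0,0,0.04],[0,0,0]],
    [10,[0,0,0.03],[0,0,0]],
    [10,[0,0,0],[0,0,0]],
    [10,[0,0,0],[0,0,0]],
  ],
)

```text
time_s: 23.05
ee_pos: [415.2, 184.6, 108.3]
ee_rot: [180.0, 0.1, -5.5]
force: [-9.3, 1.2, 3.5]
gripper_width: 21.2
gripper_force: 40.0
```

Request:
move_arm(
  motion=[
    [30,[0,0,0],[0,0,0]],
    [45,[0,0,0],[0,0,0]],
    [60,[0,0,0],[0,0,0]],
    [60,[0,0,0],[0,0,0]],
    [60,[0,0,0.4],[0,0,0]],
    [60,[0,0,0.8],[0,0,0]],
    [60,[0,0,1],[0,0,0]],
    [60,[0,0,1],[0,0,0]],
    [60,[0,-1,1],[0,0,0]],
    [60,[0,-1,0],[0,0,0]],
    [60,[0,-1,0],[0,0,0]],
    [60,[0,-1,0],[0,0,0]],
    [60,[0,-1,0],[0,0,0]],
    [60,[0,-1,0],[0,0,0]],
    [60,[0,-1,0],[0,0,0]],
    [60,[0,-1,0],[0,0,0]],
    [60,[0,-1,0],[0,0,0]],
    [60,[0,-1,0],[0,0,0]],
    [60,[0,-1,0],[0,0,0]],
    [60,[0,0,0],[0,0,0]],
  ],
)

```text
time_s: 24.72
ee_pos: [417.1, -94.0, 212.5]
ee_rot: [179.8, -0.1, -5.7]
force: [0.8, -0.5, -0.2]
gripper_width: 60.1
gripper_force: 0.0
```

Run:
```python
from h import *
f=grab_frame("top");u,v=w2px("top",(515,172,60)).astype(int)
a=f[v-65:v+65,u-65:u+65]
g=grab_frame("scene");u2,v2=w2px("scene",(510,165,80)).astype(int)
b=g[v2-65:v2+65,u2-70:u2+65]
cv2.imwrite("pics/s6.png",cv2.resize(np.hstack([a,b]),(795,390),interpolation=cv2.INTER_CUBIC));s=state();print(u-65,v-65,s['ee_pos'],s['force'])
```

```text
122 148 [416.70645363 -91.06484332 212.26520932] [0.14838678 0.17080155 0.73333725]
```

View pics/s6.png

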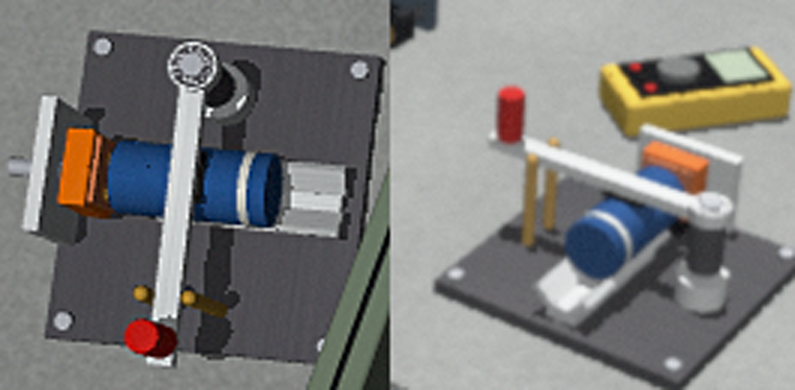

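Both views show the bar between the pins, resting on the can, with the block pushed back. One numeric check of the can's ends, then I hand in.

Run:
```python
from h import *
p=(525.06,172.69,-.0958)
def fy(u,v,z):
    w=px2w("top",122+u/3,148+v/3,z)-[p[0],p[1],0];c,s=np.cos(p[2]),np.sin(p[2]);return round(c*w[0]+s*w[1],1),round(-s*w[0]+c*w[1],1)
print("rear",fy(281,187,55),fy(281,187,70),"ring top side edges",fy(246,152,60),fy(238,222,55),"front",fy(108,178,78),"face",fy(98,170,77))
```

```text
rear (np.float64(3.7), np.float64(-55.9)) (np.float64(1.2), np.float64(-59.6)) ring top side edges (np.float64(24.2), np.float64(-30.7)) (np.float64(-22.6), np.float64(-30.2)) front (np.float64(-5.2), np.float64(53.0)) face (np.float64(-0.3), np.float64(60.7))
```

```bash
python3 -c "
from workcell import *
print(job_done())"
```

```text
the job is handed in; nothing more can be done
None
```

I loaded the blue capacitor with its terminals against the contact block, which the camera measurements put fully home, lowered the bar onto it between its guide pins, and handed the job in at about 25 s; no verdict was returned.

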